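Tip a cracked phone over the edge of the warming plate, glass down

ROBOT

A 7-joint arm with a two-finger parallel gripper is mounted at the origin on a cart in front of the work surface, level with it; the furniture and walls round the work are solid. World frame = base frame: x ahead of the robot, y to its left, z up, the work surface at z = 0. Lengths are in m, angles in rad, forces in N, time in s.
With the tool pointing down it reaches from about 0.4 to 0.85 m from the base axis. Payload 10.4 kg.
Tool frame: the origin (TCP) lies midway between the tips of the shut fingers; the grasp point (between the pads) lies 19 mm behind it (r.grasp_offset is the distance from the TCP to the grasp point, in m); z points along the fingers, y is the line along which they close (so a half turn about z gives the same grasp; the last joint's range is limited). The gripper opens to 87 mm and grips with 3 to 60 N. Pads are 19 mm wide; open, the fingers measure 117 mm over their backs; the gripper's body (75 mm by 190 mm) begins 51 mm behind the grasp point.
Start: joints at [1.325, 0.332, -0.065, 1.46, 0.022, 1.35, -0.088], TCP at [0.138, -0.61, 0.223] pointing down, gripper open.
Joint ranges: [-2.6, 2.6], [-0.5, 2.12], [-1.47, 1.34], [0.16, 2.42], [-1.27, 4.41], [0.06, 2.06], [-2.6, 2.6]. Speed limits (rad/s): [2.22, 2.22, 2.79, 2.79, 3.14, 3.14, 3.14].

INTERFACE

Orientations are given as a unit quaternion [x, y, z, w].
In Python, from bench import r gives the robot as it stands.
- The arm moves only by the tool drive_tool, never from a script. Its argument "moves" is a list that holds one entry, the list of rows, each a list of 7 numbers: the shift along the tool's x, y, z in m, then the turn, a rotation vector about the tool's x, y, z in rad, then the opening, from 0 (shut) to 1 (fully open). In form: [[[tx, ty, tz, ax, ay, az, jaw], ...]]. A call has 1 to 10 rows; each row shifts and turns the commanded pose from where the row before left it, along the tool's axes as they then stand; what a row does not reach is not made up. A row lasts 1/10 s, in which the tool goes at most 50 mm and 8.59 degrees, less where a joint would pass 70% of its speed; a pose out of reach is approached as far as the arm can. A call is refused whole if a number of a shift passes 0.05 or a number of a turn 0.15, either way. A call with a gripper value outside its range is refused whole. The fingers move at their own pace and stop on an object; "squeeze" is the grip in N (left out, the last holds). Time passes only in rows, so rows that do not move let the fingers close. It gives the time, the measured TCP pose, the force, the opening and the grip force at its end, in the units of the state.
- r.read_state(): the state, without advancing time (a new reading comes with each control period).
- r.camera(name): name is "scene" or "top" or "wrist"; returns the picture (384x512x3 uint8, red, green, blue); there is no depth.
- r.camera_info(name): a dict with "mtx" (3x3 intrinsics, pixels), "rvec" (rotation vector, rad) and "tvec" (3), from world to camera coordinates, as OpenCV has them; the wrist camera has in their place "T_tool_cam" (4x4, takes a point from camera to tool coordinates, whose origin is the TCP and whose axes are the flange's). Camera axes: x right, y down, z forward; pixel columns grow to the right and rows downward; lengths in m; the calibration is good to about 2 mm. A picture is of the moment at which its call begins: read the wrist's pose just before it. camera_info takes no time and is no camera call.
- r.close_job(): hands the job in; it is judged then, once.
Trained networks look in the newest picture that a camera, given by its name, has taken for a name from the list of things; names that differ only in an ending like _2 or _b are one class to them, and where a whole thing is asked for, a point or a joint stands for the part that bears it (a point fixed in the world has none). Each returns a list of dicts, best first, with "conf" (0 to 1); they miss things now and then, are a little off and sometimes report something else, mostly with a low value. They report only what shows in the picture. A call takes as long as a camera call. They do not tell look-alikes from the thing itself.
- r.find_in(camera, query): "bbox" ([left, top, right, bottom] in pixels, round what is visible of it).
- r.place_of(camera, query): "at" ([column, row] in pixels: a listed point, or the origin of a listed thing).
The state is a dict: "time": time; "joint_positions": joint angles; "joint_vel": joint speeds; "joint_torque": joint torques, N m; "ee_pos": TCP position; "eef_rot": TCP orientation; "ft_force": force on the tool from outside, world axes, zero at the start; "torque": the same for the moment, N m; "width": finger opening in m; "grip_force": force on a finger pad.
Only numpy, scipy, OpenCV 4.12 (cv2) and the standard library are available. Lean on these libraries where they do the work, as an engineer would, in place of code of your own. Each camera call takes 0.05 s, during which the arm holds its last target. There are 200 camera calls.

TASK

The phone with the shattered screen has to lie glass down on the mat of the low warming plate so that its glued display can be loosened; pinching or picking it up would shed splinters, so only push it with the fingertips. Slide it over the bench until its long side is flat against the front edge of the plate, press its other long side towards the edge and upwards so that it tips up on the edge and flops over onto the mat, then nudge it on until no part of it overhangs the plate. One long side of the phone must stay down all the time, and the dish, suction cup, bottle and tweezers beside it stay where they are.

Things in the scene. Friction and masses are not known exactly. Their poses are not given: they have to be found in the camera images.
- phone: Black smartphone, cracked screen, 148 x 73 x 8 mm, about 0.165 kg (varies), starting screen up on the bench (z = 0) before the plate, long sides roughly along the plate's front edge. Origin: centre of its back face (underside at the start). x along its long sides, y across, z out of the screen (up at the start, down at the end). Its -y long side faces the plate at the start.
- phone_lead_a (a point): Corner of the phone's back face, on the long side that faces the plate at the start (the side it tips about): phone frame (+74, -36, 0) mm. Beyond upright the phone falls over onto the mat by itself, and then overhangs the plate's front edge by about 10 mm.
- phone_lead_b (a point): Other corner of the same long side: phone frame (-74, -36, 0) mm
- phone_rear_a (a point): Corner of the back face on the long side away from the plate at the start, the side to push and raise: phone frame (+74, +36, 0) mm. That side is a flat wall 8 mm high that grips fingertips well: pressed low, towards the plate's edge, with about 10 N it comes up with the fingertips when they rise on an arc of 73 mm radius about that edge.
- phone_rear_b (a point): Other corner of that long side: phone frame (-74, +36, 0) mm. Keep the raised side lightly pressed towards the plate's edge all the way round, slightly past upright (by then from above): let go before that, the phone drops back; pushed level, the fingertips slip over it
- plate: Low warming plate, fixed: aluminium slab 150 (x) x 220 (y) mm, sides upright, top 8.5 mm above the bench; on it, 6 mm in from the rim, a thin grey mat, top at 10 mm. Origin: centre of the slab's underside, on the bench. Front edge, to tip the phone over: x = -75 mm, along y; so +x is the way to push. A grey control housing 30 mm high (knob to 42) stands behind the slab, x = +75 to +119 mm.
- screw_dish: Magnetic screw dish, diameter 62 mm, 10 mm high, loose, beside a short end of the phone; leave alone. Origin: centre of underside
- suction_cup: Suction cup with a ring, 41 mm wide, 42 mm high, loose, beside the other short end of the phone from the dish; leave alone. Origin: centre of underside
- dropper_bottle: Amber dropper bottle, diameter 34 mm, 102 mm high, loose, beside the phone's end that is farther from the robot; leave alone. Origin: centre of underside
- tweezers: Steel tweezers, 123 x 17 x 9 mm, lying loose behind the phone on the side away from the plate; leave alone. Origin: centre of underside
Not all that is in view belongs to the job. Of the things that look like the phone, the larger one is meant.

How it is judged:
By the outcome, as a careful person would: the job done as asked, in the order asked, and still so for the second after the job is handed in, with the robot touching nothing.
It also fails if it takes over 61 s, if anything falls off the work surface, if the arm or the gripper's body presses on something with over 40 N, if the wrist force passes 120 N, or if a joint passes its speed limit or range.

## Working session

There is one attempt and no reset: what is moved stays moved. The work goes in short steps, Python scripts to look and compute and a tool call to move; the robot and the scene stay as the last step left them, time stands still between calls to the robot, and variables do not carry over. Pictures are saved under pics/ and viewed, at most 10 in all, crops included, and the job is handed in when it is done.

Besides the shell and the picture viewer there is one more tool, called after "Call:" in YAML: its name, and indented under it one key for each argument. drive_tool: Moves the arm, as the interface text tells. Its arguments: {"type":"object","properties":{"moves":{"type":"array"},"squeeze":{"type":"number"}},"required":["moves"]}

```bash
mkdir -p pics; ls; cat > h.py <<'E'
from bench import r
import numpy as np, cv2
from scipy.spatial.transform import Rotation as R
def cam(n):
    i=r.camera_info(n); K=np.array(i["mtx"],float)
    if "rvec" in i:
        Rm=cv2.Rodrigues(np.array(i["rvec"],float))[0]; t=np.array(i["tvec"],float).ravel()
        return K,Rm,t
    s=r.read_state(); T=np.eye(4);T[:3,:3]=R.from_quat(s["eef_rot"]).as_matrix();T[:3,3]=s["ee_pos"]
    W=np.linalg.inv(T@np.array(i["T_tool_cam"])); return K,W[:3,:3],W[:3,3]
def ray(c,px,z):
    K,Rm,t=c; d=Rm.T@np.linalg.inv(K)@np.array([px[0],px[1],1.]); o=-Rm.T@t
    return o+d*(z-o[2])/d[2]
def proj(c,p):
    K,Rm,t=c; q=K@(Rm@np.array(p)+t); return q[:2]/q[2]
E
python3 - <<'E'
from h import *
s=r.read_state(); print({k:np.round(v,3).tolist() for k,v in s.items()})
for n in("scene","top"):
    im=r.camera(n); cv2.imwrite(f"pics/{n}0.png",cv2.resize(im[:,:,::-1],(800,600)))
    c=cam(n); print(n,"cam at",-c[1].T@c[2])
    for q,z in(("phone",0),("phone_lead_a",0),("phone_lead_b",0),("phone_rear_a",0),("phone_rear_b",0),("plate",0),("screw_dish",0),("suction_cup",0),("dropper_bottle",0),("tweezers",0)):
        for d in r.place_of(n,q)[:2]: print(q,np.round(d["at"],1),round(d["conf"],2),np.round(ray(c,d["at"],z),3))
E
```

```text
pics
{'time': 0.0, 'joint_positions': [1.325, 0.333, -0.065, 1.461, 0.022, 1.35, -0.089], 'joint_vel': [-0.001, -0.0, -0.001, 0.001, -0.0, -0.0, 0.001], 'joint_torque': [-0.001, -62.326, 0.024, -38.99, -0.061, 0.04, 0.0], 'ee_pos': [0.138, -0.609, 0.222], 'eef_rot': [0.994, 0.111, -0.0, -0.001], 'ft_force': [-0.591, 0.125, 0.039], 'torque': [0.017, -0.017, 0.004], 'grip_force': 0.0, 'width': 0.087}
scene cam at [0.18293833 0.75258883 0.37819863]
phone [260.9 193.3] 0.86 [0.557 0.005 0.   ]
phone_lead_a [236.4 186.2] 0.96 [ 0.63  -0.008  0.   ]
phone_lead_a [324.5 248.2] 0.91 [0.35  0.169 0.   ]
phone_lead_b [236.4 186.2] 0.96 [ 0.63  -0.008  0.   ]
phone_lead_b [324.5 248.2] 0.91 [0.35  0.169 0.   ]
phone_rear_a [290.1 203.5] 0.9 [0.475 0.026 0.   ]
phone_rear_a [291.3 222.3] 0.72 [0.439 0.105 0.   ]
phone_rear_b [290.1 203.5] 0.9 [0.475 0.026 0.   ]
phone_rear_b [291.3 222.3] 0.72 [0.439 0.105 0.   ]
plate [280.  176.1] 0.65 [ 0.56  -0.113  0.   ]
screw_dish [212.5 187.9] 0.73 [0.678 0.026 0.   ]
suction_cup [329.6 203.8] 0.61 [ 0.396 -0.009  0.   ]
suction_cup [295.6 196.4] 0.59 [ 
[... 395 characters left out ...]
 0.477 -0.029  0.   ]
phone_lead_b [204.6 249.2] 0.94 [0.449 0.168 0.   ]
phone_lead_b [301.  234.6] 0.76 [ 0.477 -0.029  0.   ]
phone_rear_a [226.  301.4] 0.76 [0.345 0.125 0.   ]
phone_rear_a [346.1 189.9] 0.73 [ 0.568 -0.124  0.   ]
phone_rear_b [226.  301.4] 0.76 [0.345 0.125 0.   ]
phone_rear_b [346.1 189.9] 0.73 [ 0.568 -0.124  0.   ]
plate [344.4 191.5] 0.79 [ 0.565 -0.12   0.   ]
screw_dish [280.9 127.1] 0.81 [0.701 0.009 0.   ]
suction_cup [292.3 273.6] 0.7 [ 0.399 -0.01   0.   ]
dropper_bottle [250.1 138.7] 0.79 [0.677 0.074 0.   ]
dropper_bottle [293.  159.9] 0.59 [ 0.632 -0.015  0.   ]
tweezers [284.2 127.8] 0.68 [0.699 0.003 0.   ]
tweezers [178.  195.1] 0.52 [0.56  0.223 0.   ]
```

View pics/top0.png

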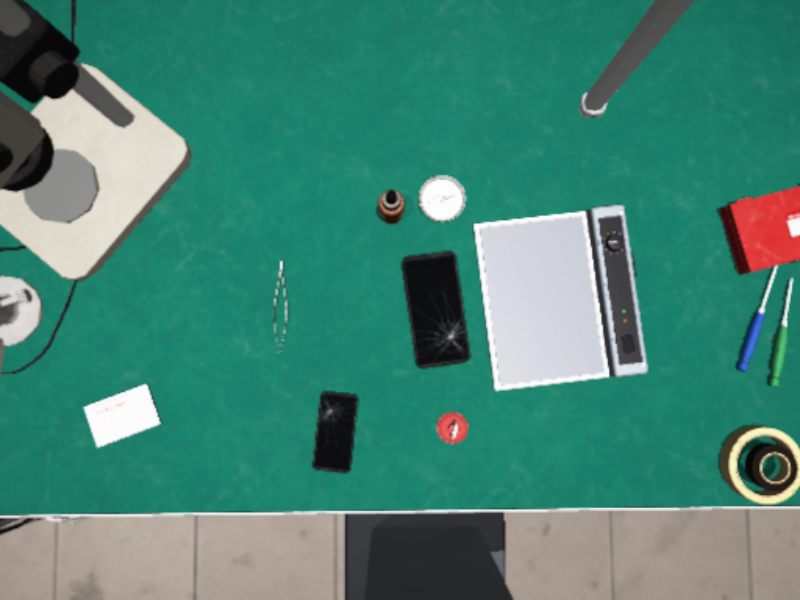

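View pics/scene0.png

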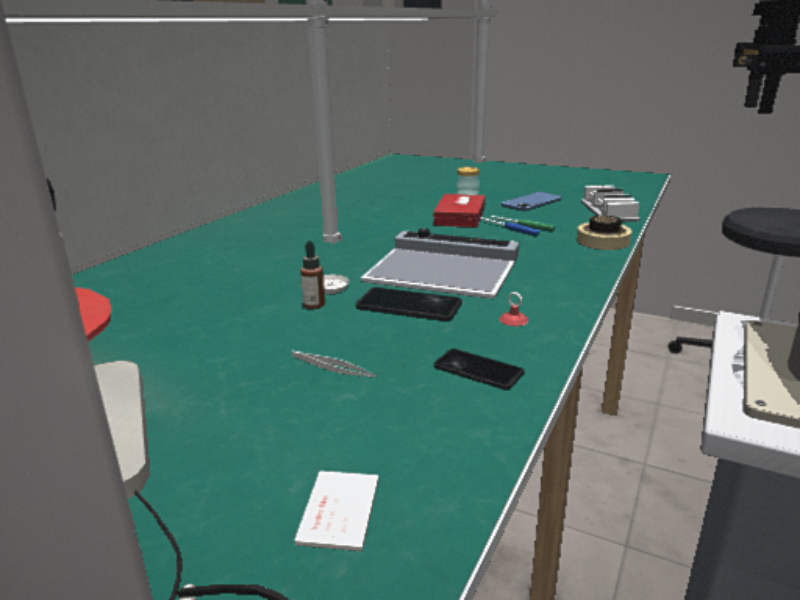

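The top view (800x600) shows the larger cracked phone at corners (402,259), (455,251), (470,360), (418,368). The plate slab is at (474,225), (497,389), (609,377), (585,212). The dish is at (442,198), the bottle at (391,206), the suction cup at (452,428) and the tweezers at (281,308). The smaller look-alike is at (335,431).

The scene view agrees: the phone lies flat before the plate, so the push goes roughly world -y.

```bash
cat >> h.py <<'E'
def meas(n="top",zp=0.008):
    """phone & plate rectangles from top image (largest matching blobs near plate)"""
    im=r.camera(n); c=cam(n); hsv=cv2.cvtColor(im,cv2.COLOR_RGB2HSV)
    out={}
    for name,m,z,pt in(("phone",(hsv[...,2]<60),zp,None),("plate",(hsv[...,1]<50)&(hsv[...,2]>140),0.0085,None)):
        m=cv2.morphologyEx(m.astype(np.uint8),cv2.MORPH_CLOSE,np.ones((5,5)))
        k,lab,st,ce=cv2.connectedComponentsWithStats(m)
        for i in range(1,k):
            if not(900<st[i,4]<12000 and 220<ce[i][0]<380 and 120<ce[i][1]<260): continue
            cn=cv2.findContours((lab==i).astype(np.uint8),0,1)[0]; cn=max(cn,key=cv2.contourArea)
            P=np.array([ray(c,q,z)[:2] for q in cn[:,0,:].astype(float)],np.float32)
            (cx,cy),(w,h),a=cv2.minAreaRect(P*1000); b=cv2.boxPoints(((cx,cy),(w,h),a))
            print(name,st[i,4],"c",round(cx,1),round(cy,1),"wh",round(w,1),round(h,1),"a",round(a,2),b.round(0).tolist())
    return im
E
python3 - <<'E'
from h import *
im=meas()
i=r.camera_info("wrist");print(np.round(i["T_tool_cam"],3).tolist(),np.round(r.camera_info("top")["mtx"],0).tolist())
E
```

```text
phone 2455 c 553.0 17.2 wh 146.5 71.2 a 7.6 [[476.0, 43.0], [485.0, -28.0], [630.0, -8.0], [621.0, 62.0]]
plate 9229 c 568.6 -146.2 wh 223.5 202.1 a 6.34 [[446.0, -58.0], [469.0, -259.0], [691.0, -234.0], [668.0, -33.0]]
[[-0.0, -0.954, -0.299, 0.083], [1.0, -0.0, -0.001, 0.0], [0.001, -0.299, 0.954, -0.16], [0.0, 0.0, 0.0, 1.0]] [[426.0, 0.0, 255.0], [0.0, 426.0, 192.0], [0.0, 0.0, 1.0]]
```

```bash
cat >> h.py <<'E'
from scipy.linalg import logm
def Tm(p,x_deg=None,q=None):
    T=np.eye(4);T[:3,3]=p
    if q is not None: T[:3,:3]=R.from_quat(q).as_matrix()
    else:
        a=np.radians(x_deg); x=np.array([np.cos(a),np.sin(a),0]); z=np.array([0,0,-1.]); T[:3,:3]=np.c_[x,np.cross(z,x),z]
    return T
def twist(p,x_deg,n):
    s=r.read_state(); A=Tm(s["ee_pos"],q=s["eef_rot"]); L=np.real(logm(np.linalg.inv(A)@Tm(p,x_deg)))/n
    print("row:",L[:3,3].round(4),np.array([L[2,1],L[0,2],L[1,0]]).round(4),"x",n)
E
python3 -c "
from h import *
twist([.540,.085,.15],96.3,22)"
```

```text
row: [ 0.0397 -0.0038  0.0033] [ 0.      0.     -0.0663] x 22
```

Call:
drive_tool:
  moves:
    - [[0.0397,-0.0038,0.0,0,0,-0.0663,1],[0.0397,-0.0038,0.0,0,0,-0.0663,1],[0.0397,-0.0038,0.0,0,0,-0.0663,1],[0.0397,-0.0038,0.0,0,0,-0.0663,1],[0.0397,-0.0038,0.0,0,0,-0.0663,1],[0.0397,-0.0038,0.0,0,0,-0.0663,1],[0.0397,-0.0038,0.0,0,0,-0.0663,1],[0.0397,-0.0038,0.0,0,0,-0.0663,1],[0.0397,-0.0038,0.0,0,0,-0.0663,1],[0.0397,-0.0038,0.0,0,0,-0.0663,1]]

```text
time: 2.15
ee_pos: [0.4587, -0.3819, 0.2226]
eef_rot: [0.903, 0.43, 0.0, 0.0]
ft_force: [0.8, -0.0, 0.1]
width: 0.0867
grip_force: 0.0
```

Call:
drive_tool:
  moves:
    - [[0.0397,-0.0038,0.0,0,0,-0.0663,1],[0.0397,-0.0038,0.0,0,0,-0.0663,1],[0.0397,-0.0038,0.0,0,0,-0.0663,1],[0.0397,-0.0038,0.0,0,0,-0.0663,1],[0.0397,-0.0038,0.0,0,0,-0.0663,1],[0.0397,-0.0038,0.0,0,0,-0.0663,1],[0.0397,-0.0038,0.0,0,0,-0.0663,1],[0.0397,-0.0038,0.0,0,0,-0.0663,1],[0.0397,-0.0038,0.0,0,0,-0.0663,1],[0.0397,-0.0038,0.0,0,0,-0.0663,1]]

```text
time: 3.15
ee_pos: [0.5701, -0.0064, 0.2226]
eef_rot: [0.714, 0.7, 0.0, 0.0]
ft_force: [0.4, -0.5, 0.1]
width: 0.0871
grip_force: 0.0
```

```bash
python3 -c "
from h import *
s=r.read_state();print(s['time'],s['ee_pos'],s['eef_rot'],s['ft_force'])
twist([.540,.085,.10],96.3,5)
s=r.read_state();im=r.camera('wrist');cv2.imwrite('pics/w1.png',im[:,:,::-1])
"
```

```text
3.15 [ 0.5701464  -0.00641939  0.22262326] [7.13935375e-01 7.00211574e-01 1.05476998e-04 1.44731300e-04] [ 0.43000741 -0.45137374  0.05248168]
row: [ 0.0186 -0.0052  0.0245] [ 0.0001  0.     -0.0259] x 5
```

View pics/w1.png

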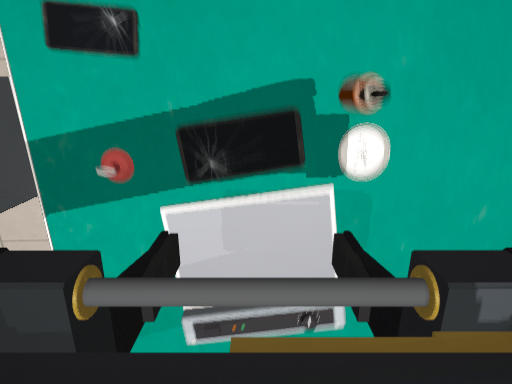

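The wrist view shows the phone at (178,128)–(305,165), the plate's front edge from (162,207) to (333,185), and the dish, bottle and cup all clear of the phone. Next I move behind the phone.

Call:
drive_tool:
  moves:
    - [[0.0186,-0.0052,0.018,0,0,-0.0259,1],[0.0186,-0.0052,0.018,0,0,-0.0259,1],[0.0186,-0.0052,0.018,0,0,-0.0259,1],[0.0186,-0.0052,0.018,0,0,-0.0259,1],[0.0186,-0.0052,0.018,0,0,-0.0259,1],[0,0,0,0,0,0,1],[0,0,0,0,0,0,1]]

```text
time: 3.9
ee_pos: [0.5415, 0.0838, 0.1328]
eef_rot: [0.668, 0.744, -0.0, 0.0]
ft_force: [-0.0, -0.6, -0.1]
width: 0.0867
grip_force: 0.0
```

```bash
python3 -c "
from h import *
s=r.read_state();print(s['time'],s['ee_pos'],R.from_quat(s['eef_rot']).as_matrix().round(3).tolist(),s['ft_force'])
im=r.camera('wrist');cv2.imwrite('pics/w2.png',im[:,:,::-1]);c=cam('wrist')
hsv=cv2.cvtColor(im,cv2.COLOR_RGB2HSV)
for n,z in (('phone_lead_a',0),('phone_rear_a',0)):
  for d in r.place_of('wrist',n)[:3]: print(n,d['conf'],np.round(d['at']),ray(c,d['at'],z).round(4))
for p in [(.4835,.053,0),(.558,-.0455,.0085)]: print(proj(c,p).round(0))
twist([.540,.085,.004],96.3,4)
"
```

```text
3.9 [0.54149528 0.08378125 0.13276342] [[-0.107, 0.994, -0.0], [0.994, 0.107, -0.0], [-0.0, -0.0, -1.0]] [-0.0250266  -0.55819263 -0.06006592]
phone_lead_a 0.85 [188. 282.] [ 0.4826 -0.0306  0.    ]
phone_lead_a 0.78 [42. 58.] [0.3484 0.1762 0.    ]
phone_lead_a 0.73 [160.  85.] [0.4494 0.1658 0.    ]
phone_rear_a 0.97 [153. 139.] [0.4437 0.1179 0.    ]
phone_rear_a 0.89 [186. 221.] [0.4767 0.0398 0.    ]
phone_rear_a 0.89 [ 41. 117.] [0.3432 0.1268 0.    ]
[193. 209.]
[257. 306.]
row: [ 0.0006 -0.0005  0.0323] [ 0.0003  0.0001 -0.0011] x 4
```

View pics/w2.png

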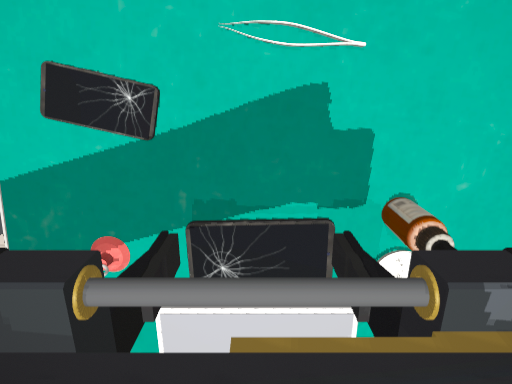

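The phone's rear edge runs from (188,224) to (333,220), level with the tool axis. The dish and bottle on the right are clear of the path, so I descend behind the phone.

Call:
drive_tool:
  moves:
    - [[0,0,0.03,0,0,0,1],[0,0,0.03,0,0,0,1],[0,0,0.03,0,0,0,1],[0,0,0.02,0,0,0,1],[0,0,0.012,0,0,0,1],[0,0,0.006,0,0,0,1],[0,0,0,0,0,0,1]]

```text
time: 4.75
ee_pos: [0.5416, 0.0839, 0.0047]
eef_rot: [0.668, 0.744, 0.0, 0.0]
ft_force: [-0.4, -0.7, 0.3]
width: 0.0873
grip_force: 0.0
```

Call:
drive_tool:
  moves:
    - [[-0.012,0,0.0015,0,0,0,1],[-0.006,0,0,0,0,0,1],[-0.006,0,0,0,0,0,1],[0,0,0,0,0,0,1]]

```text
time: 5.15
ee_pos: [0.5444, 0.0588, 0.0035]
eef_rot: [0.669, 0.743, 0.0, 0.0]
ft_force: [0.5, 0.4, 0.2]
width: 0.0869
grip_force: 0.0
```

Call:
drive_tool:
  moves:
    - [[-0.004,0,0,0,0,0,1],[-0.004,0,0,0,0,0,1],[-0.004,0,0,0,0,0,1],[-0.004,0,0,0,0,0,1],[0,0,0,0,0,0,1]]

```text
time: 5.65
ee_pos: [0.5457, 0.0435, 0.003]
eef_rot: [0.668, 0.744, -0.0, 0.0]
ft_force: [-0.8, -0.2, -0.3]
width: 0.0869
grip_force: 0.0
```

```bash
python3 -c "
from h import *
im=meas();im=im[100:270,200:400]
cv2.imwrite('pics/t2.png',cv2.resize(im[:,:,::-1],None,fx=3.5,fy=3.5))
s=r.read_state();print(s['ee_pos'],s['ft_force'],s['torque'])
"
```

```text
[0.54557303 0.04377633 0.00292994] [-0.38689459  0.1520355  -0.30505477] [-0.01790741 -0.10413488  0.00733753]
```

View pics/t2.png

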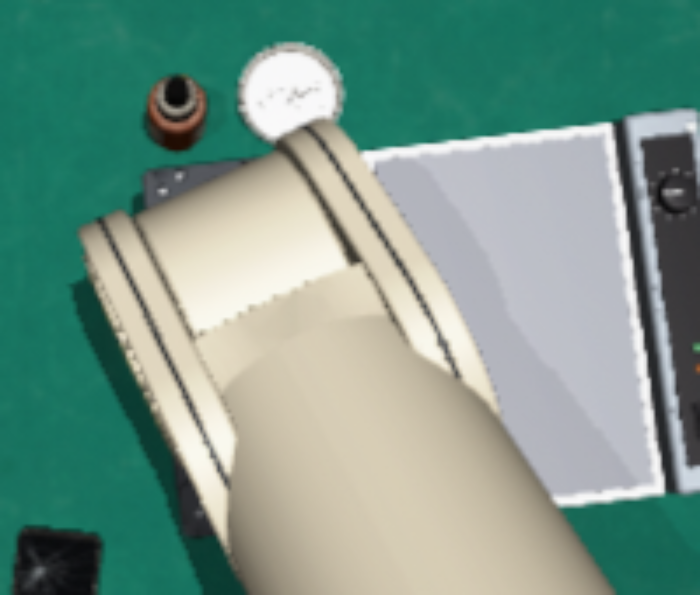

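The arm hides the phone in this top view; only the dish, the bottle and part of the plate show. From here I push by force feedback.

Call:
drive_tool:
  moves:
    - [[-0.003,0,0,0,0,0,1],[-0.003,0,0,0,0,0,1],[0,0,0,0,0,0,1]]

```text
time: 6.0
ee_pos: [0.5463, 0.0378, 0.003]
eef_rot: [0.668, 0.744, -0.0, 0.0]
ft_force: [-0.1, -0.6, -0.8]
width: 0.0868
grip_force: 0.0
```

Call:
drive_tool:
  moves:
    - [[-0.002,0,0,0,0,0,1],[-0.002,0,0,0,0,0,1],[0,0,0,0,0,0,1]]

```text
time: 6.3
ee_pos: [0.5467, 0.034, 0.003]
eef_rot: [0.668, 0.744, -0.0, 0.0]
ft_force: [-0.5, 0.3, -0.1]
width: 0.0868
grip_force: 0.0
```

Call:
drive_tool:
  moves:
    - [[-0.002,0,0,0,0,0,1],[0,0,0,0,0,0,1]]

```text
time: 6.5
ee_pos: [0.5467, 0.0334, 0.003]
eef_rot: [0.668, 0.744, 0.0, -0.0]
ft_force: [-1.4, 4.6, 0.3]
width: 0.0871
grip_force: 2.2
```

Call:
drive_tool:
  moves:
    - [[-0.002,0,0,0,0,0,1],[0,0,0,0,0,0,1]]

```text
time: 6.7
ee_pos: [0.5467, 0.0333, 0.0031]
eef_rot: [0.667, 0.745, 0.001, -0.001]
ft_force: [-1.6, 10.4, -0.2]
width: 0.0871
grip_force: 5.0
```

```bash
python3 -c "
from h import *
im=r.camera('scene')[140:240,190:350]
cv2.imwrite('pics/s2.png',cv2.resize(im[:,:,::-1],None,fx=5,fy=5,interpolation=2))
s=r.read_state();print(s['ee_pos'],s['ft_force'],s['torque'])
"
```

```text
[0.54670821 0.03331386 0.00307848] [-2.54162297  9.67708017  1.02766073] [2.2029304  0.36421321 0.03740966]
```

View pics/s2.png

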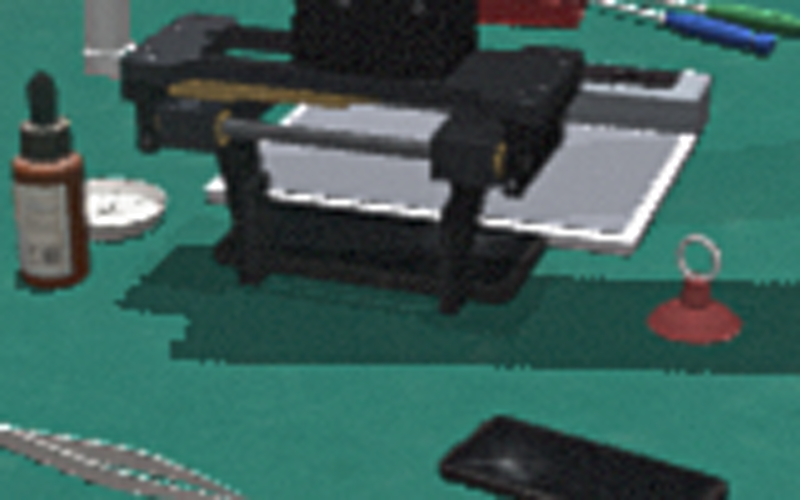

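The scene crop shows both fingers at the phone's rear side (about (250,275) and (455,300)), with the phone against the plate's front rim. The bottle, dish and cup are undisturbed. Next I work out the arc increments.

```bash
python3 -c "
import numpy as np
t=np.radians(np.arange(0,106,3)); p=3.3
d=73*np.cos(t)+5*np.sin(t)-p*np.cos(t); z=73*np.sin(t)+3*np.cos(t)+.5*(8-8*np.cos(t))-p*np.sin(t)
for i in range(len(t)-1): print(3*i+3,'tx %.1f tz %.1f'%(d[i+1]-d[i],-(z[i+1]-z[i])),'| d %.1f z %.1f'%(d[i+1],z[i+1]))
"
```

```text
3 tx 0.2 tz -3.6 | d 69.9 z 6.6
6 tx -0.0 tz -3.6 | d 69.8 z 10.3
9 tx -0.2 tz -3.6 | d 69.6 z 13.9
12 tx -0.4 tz -3.6 | d 69.2 z 17.5
15 tx -0.6 tz -3.6 | d 68.6 z 21.1
18 tx -0.8 tz -3.5 | d 67.8 z 24.6
21 tx -1.0 tz -3.5 | d 66.9 z 28.0
24 tx -1.2 tz -3.4 | d 65.7 z 31.4
27 tx -1.3 tz -3.3 | d 64.4 z 34.8
30 tx -1.5 tz -3.2 | d 62.9 z 38.0
33 tx -1.7 tz -3.1 | d 61.2 z 41.1
36 tx -1.9 tz -3.0 | d 59.3 z 44.2
39 tx -2.0 tz -2.9 | d 57.3 z 47.1
42 tx -2.2 tz -2.8 | d 55.1 z 49.9
45 tx -2.3 tz -2.7 | d 52.8 z 52.6
48 tx -2.5 tz -2.5 | d 50.4 z 55.1
51 tx -2.6 tz -2.4 | d 47.7 z 57.5
54 tx -2.7 tz -2.3 | d 45.0 z 59.8
57 tx -2.9 tz -2.1 | d 42.2 z 61.9
60 tx -3.0 tz -2.0 | d 39.2 z 63.9
63 tx -3.1 tz -1.8 | d 36.1 z 65.6
66 tx -3.2 tz -1.6 | d 32.9 z 67.3
69 tx -3.3 tz -1.4 | d 29.6 z 68.7
72 tx -3.4 tz -1.3 | d 26.3 z 70.0
75 tx -3.4 tz -1.1 | d 22.9 z 71.1
78 tx -3.5 tz -0.9 | d 19.4 z 72.0
81 tx -3.5 tz -0.7 | d 15.8 z 72.7
84 tx -3.6 tz -0.5 | d 12.3 z 73.2
87 tx -3.6 tz -0.3 | d 8.6 z 73.6
90 tx -3.6 tz -0.1 | d 5.0 z 73.7
93 tx -3.7 tz 0.0 | d 1.3 z 73.7
96 tx -3.7 tz 0.2 | d -2.3 z 73.4
99 tx -3.7 tz 0.4 | d -6.0 z 73.0
102 tx -3.6 tz 0.6 | d -9.6 z 72.4
105 tx -3.6 tz 0.8 | d -13.2 z 71.6
```

Call:
drive_tool:
  moves:
    - [[0.0,0,-0.0036,0,0,0,1],[0.0,0,-0.0036,0,0,0,1],[-0.0002,0,-0.0036,0,0,0,1]]

```text
time: 7.05
ee_pos: [0.5467, 0.0329, 0.0139]
eef_rot: [0.667, 0.745, 0.001, -0.001]
ft_force: [-1.9, 8.8, -0.5]
width: 0.087
grip_force: 4.2
```

```bash
python3 -c "
from h import *
im=r.camera('scene')[140:240,190:350]
cv2.imwrite('pics/s3.png',cv2.resize(im[:,:,::-1],None,fx=5,fy=5,interpolation=2))
s=r.read_state();print(s['ee_pos'],s['ft_force'],s['torque'])
"
```

```text
[0.54689386 0.03275511 0.01444561] [-2.38448498  8.82315579  0.28875658] [ 2.04707672  0.65328544 -0.00795088]
```

View pics/s3.png

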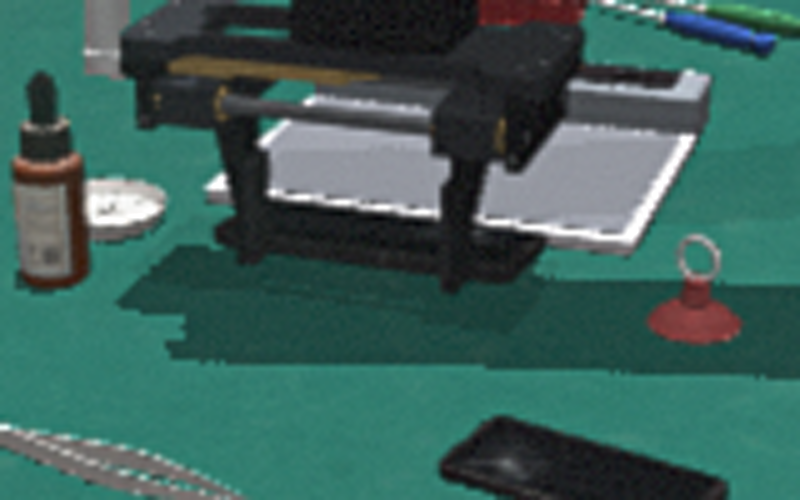

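The rear side has come up with the fingertips: force is still about 9 N with the tips at z = 14 mm, and the phone looks tilted at (380,255). I continue the arc.

Call:
drive_tool:
  moves:
    - [[-0.0006,0,-0.0036,0,0,0,1],[-0.0007,0,-0.0036,0,0,0,1],[-0.0009,0,-0.0035,0,0,0,1],[-0.001,0,-0.0035,0,0,0,1]]

```text
time: 7.5
ee_pos: [0.5471, 0.0298, 0.0283]
eef_rot: [0.667, 0.745, 0.001, -0.001]
ft_force: [-1.7, 9.1, 1.7]
width: 0.087
grip_force: 4.7
```

Call:
drive_tool:
  moves:
    - [[-0.0012,0,-0.0034,0,0,0,1],[-0.0013,0,-0.0033,0,0,0,1],[-0.0015,0,-0.0032,0,0,0,1]]

```text
time: 7.8
ee_pos: [0.5478, 0.0254, 0.0384]
eef_rot: [0.667, 0.745, 0.001, -0.001]
ft_force: [-2.0, 8.6, 2.7]
width: 0.0872
grip_force: 4.4
```

Call:
drive_tool:
  moves:
    - [[-0.0017,0,-0.0031,0,0,0,1],[-0.0019,0,-0.003,0,0,0,1],[-0.002,0,-0.0029,0,0,0,1]]

```text
time: 8.1
ee_pos: [0.5486, 0.0196, 0.0476]
eef_rot: [0.667, 0.745, 0.001, -0.0]
ft_force: [-1.9, 6.9, 4.0]
width: 0.087
grip_force: 4.0
```

Call:
drive_tool:
  moves:
    - [[-0.0024,0,-0.0027,0,0,0,1],[-0.0025,0,-0.0026,0,0,0,1],[-0.0026,0,-0.0025,0,0,0,1]]

```text
time: 8.4
ee_pos: [0.5496, 0.012, 0.0556]
eef_rot: [0.667, 0.745, 0.001, -0.0]
ft_force: [-2.4, 6.5, 6.5]
width: 0.0873
grip_force: 4.5
```

Call:
drive_tool:
  moves:
    - [[-0.0027,0,-0.0024,0,0,0,1],[-0.0028,0,-0.0022,0,0,0,1],[-0.0029,0,-0.0021,0,0,0,1]]

```text
time: 8.7
ee_pos: [0.5508, 0.0031, 0.0624]
eef_rot: [0.668, 0.745, 0.001, 0.0]
ft_force: [-1.1, 5.9, 6.1]
width: 0.087
grip_force: 3.9
```

Call:
drive_tool:
  moves:
    - [[-0.003,0,-0.0019,0,0,0,1],[-0.0031,0,-0.0018,0,0,0,1]]

```text
time: 8.9
ee_pos: [0.5515, -0.0035, 0.0661]
eef_rot: [0.668, 0.744, 0.001, 0.0]
ft_force: [-1.0, 3.0, 5.2]
width: 0.0864
grip_force: 3.0
```

Call:
drive_tool:
  moves:
    - [[-0.0034,0,-0.0013,0,0,0,1],[-0.0035,0,-0.0012,0,0,0,1],[-0.0035,0,-0.0011,0,0,0,1]]

```text
time: 9.2
ee_pos: [0.5528, -0.0143, 0.0699]
eef_rot: [0.668, 0.744, 0.001, 0.001]
ft_force: [-1.7, 2.6, 6.7]
width: 0.0869
grip_force: 3.8
```

Call:
drive_tool:
  moves:
    - [[-0.0035,0,-0.001,0,0,0,1],[-0.0035,0,-0.0008,0,0,0,1],[-0.0035,0,-0.0006,0,0,0,1]]

```text
time: 9.5
ee_pos: [0.5539, -0.0254, 0.072]
eef_rot: [0.668, 0.744, 0.0, 0.001]
ft_force: [1.0, 0.4, 4.6]
width: 0.0871
grip_force: 2.2
```

Call:
drive_tool:
  moves:
    - [[-0.0036,0,0.0,0,0,0,1],[-0.0036,0,0.0,0,0,0,1]]

```text
time: 9.7
ee_pos: [0.5548, -0.0327, 0.0722]
eef_rot: [0.668, 0.744, 0.0, 0.001]
ft_force: [0.1, 0.2, 8.9]
width: 0.0868
grip_force: 4.7
```

Call:
drive_tool:
  moves:
    - [[-0.0037,0,0.0,0,0,0,1],[-0.0037,0,0.0,0,0,0,1]]

```text
time: 9.9
ee_pos: [0.5557, -0.04, 0.0724]
eef_rot: [0.668, 0.744, 0.0, 0.001]
ft_force: [-0.5, 0.5, 10.8]
width: 0.0871
grip_force: 5.4
```

```bash
python3 -c "
from h import *
im=r.camera('scene')[140:240,190:350]
cv2.imwrite('pics/s4.png',cv2.resize(im[:,:,::-1],None,fx=5,fy=5,interpolation=2))
s=r.read_state();print(s['ee_pos'],s['ft_force'],s['torque'])
"
```

```text
[ 0.55579898 -0.04081973  0.0723848 ] [-0.43287061 -0.6792045  10.70417629] [-0.05643033  0.15605623  0.0506418 ]
```

View pics/s4.png

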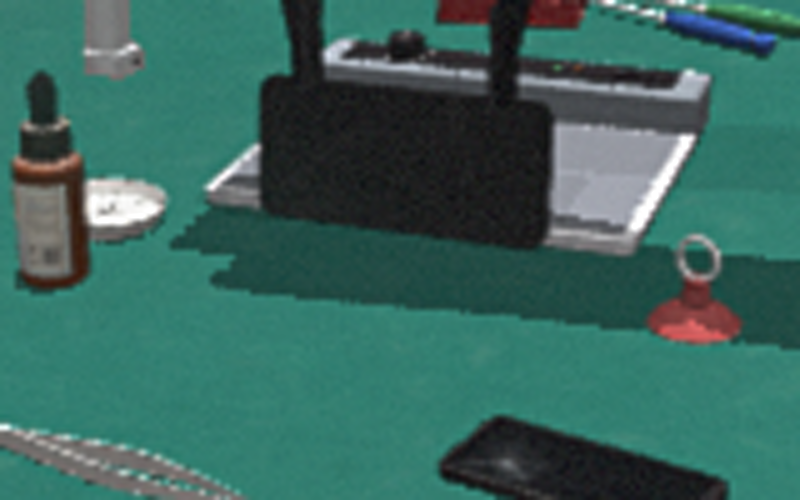

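The phone stands upright against the plate edge, back face towards the camera, at (262,80)–(550,245), with the fingertips on top. I carry it past upright.

Call:
drive_tool:
  moves:
    - [[-0.0037,0,0.0002,0,0,0,1],[-0.0037,0,0.0004,0,0,0,1]]

```text
time: 10.15
ee_pos: [0.5566, -0.0477, 0.0718]
eef_rot: [0.668, 0.744, 0.0, 0.001]
ft_force: [-0.9, -0.3, 9.5]
width: 0.0873
grip_force: 4.8
```

Call:
drive_tool:
  moves:
    - [[-0.0037,0,0.0004,0,0,0,1],[-0.0037,0,0.0006,0,0,0,1]]

```text
time: 10.35
ee_pos: [0.5572, -0.0554, 0.0704]
eef_rot: [0.668, 0.744, 0.0, 0.001]
ft_force: [1.9, -1.4, 5.0]
width: 0.0871
grip_force: 2.1
```

Call:
drive_tool:
  moves:
    - [[-0.0037,0,0.0006,0,0,0,1],[-0.0037,0,0.0008,0,0,0,1]]

```text
time: 10.55
ee_pos: [0.557, -0.0624, 0.068]
eef_rot: [0.668, 0.744, -0.0, 0.0]
ft_force: [-0.6, 0.6, 0.2]
width: 0.087
grip_force: 0.0
```

Call:
drive_tool:
  moves:
    - [[0.0,0,-0.03,0,0,0,1],[0.04,0,-0.03,0,0,0,1],[0.045,0,0,0,0,0,1],[0,0,0,0,0,0,1],[0,0,0,0,0,0,1]]

```text
time: 11.05
ee_pos: [0.5473, 0.0237, 0.1277]
eef_rot: [0.667, 0.745, -0.0, -0.0]
ft_force: [-0.7, -0.6, -0.3]
width: 0.0871
grip_force: 0.0
```

```bash
python3 -c "
from h import *
s=r.read_state();print(s['ee_pos'])
w=r.camera('wrist');c=cam('wrist')
for n,z in (('phone_lead_a',.018),('phone_rear_a',.018)):
  for d in r.place_of('wrist',n)[:3]: print(n,d['conf'],np.round(d['at']),ray(c,d['at'],z).round(4))
im=cv2.resize(r.camera('scene')[140:240,190:350],(512,320))
cv2.imwrite('pics/c5.png',np.vstack([w[:270],im])[:,:,::-1])
"
```

```text
[0.54733474 0.02365878 0.12771525]
phone_lead_a 0.88 [183. 248.] [ 0.4856 -0.039   0.018 ]
phone_lead_a 0.62 [156.   6.] [0.4572 0.1602 0.018 ]
phone_lead_a 0.57 [257. 283.] [ 0.5583 -0.0695  0.018 ]
phone_rear_a 0.97 [187. 312.] [ 0.4917 -0.1101  0.018 ]
phone_rear_a 0.92 [146.  71.] [0.4496 0.1139 0.018 ]
phone_rear_a 0.88 [333. 313.] [ 0.6386 -0.0953  0.018 ]
```

View pics/c5.png

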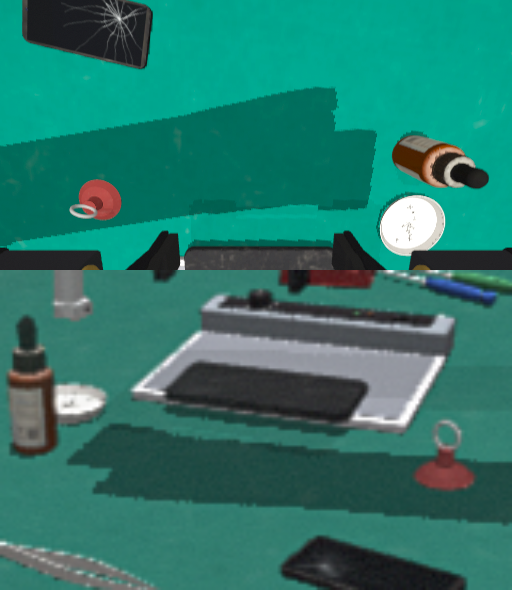

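The phone has flopped onto the mat, back up, at about (165,365)–(368,415) in the lower half, slightly overhanging the front rim. Nothing else has moved. Next I nudge it on.

Call:
drive_tool:
  moves:
    - [[-0.005,0.005,0.03,0,0,0,1],[-0.005,0,0.03,0,0,0,1],[-0.005,0,0.03,0,0,0,1],[0,0,0.018,0,0,0,1],[0,0,0.007,0,0,0,1],[-0.01,0,0,0,0,0,1],[-0.01,0,0,0,0,0,1],[0,0,0,0,0,0,1]]

```text
time: 12.05
ee_pos: [0.5577, -0.0142, 0.0142]
eef_rot: [0.669, 0.743, 0.0, 0.001]
ft_force: [-0.1, 0.0, -0.1]
width: 0.087
grip_force: 0.0
```

Call:
drive_tool:
  moves:
    - [[-0.005,0,0,0,0,0,1],[-0.005,0,0,0,0,0,1],[-0.004,0,0,0,0,0,1],[-0.004,0,0,0,0,0,1],[-0.004,0,0,0,0,0,1],[0,0,0,0,0,0,1]]

```text
time: 12.65
ee_pos: [0.5591, -0.0341, 0.0131]
eef_rot: [0.668, 0.744, -0.0, 0.0]
ft_force: [-0.1, 0.3, -0.1]
width: 0.0872
grip_force: 0.0
```

Call:
drive_tool:
  moves:
    - [[-0.004,0,0,0,0,0,1],[-0.004,0,0,0,0,0,1],[-0.004,0,0,0,0,0,1],[-0.003,0,0,0,0,0,1],[-0.003,0,0,0,0,0,1],[0,0,0,0,0,0,1]]

```text
time: 13.25
ee_pos: [0.561, -0.052, 0.0131]
eef_rot: [0.668, 0.744, -0.0, 0.0]
ft_force: [0.3, 0.4, -0.7]
width: 0.087
grip_force: 0.0
```

Call:
drive_tool:
  moves:
    - [[0.015,0,0,0,0,0,1],[0.03,0,-0.02,0,0,0,1],[0.03,0,-0.04,0,0,0,1],[0.03,0,-0.04,0,0,0,1],[0.03,0,0,0,0,0,1],[0.0,0,0,0,0,0,1],[0,0,0,0,0,0,1]]

```text
time: 13.95
ee_pos: [0.5459, 0.0842, 0.113]
eef_rot: [0.667, 0.745, -0.0, 0.0]
ft_force: [0.1, -0.1, -0.0]
width: 0.0868
grip_force: 0.0
```

```bash
python3 -c "
from h import *
s=r.read_state();print(s['ee_pos'])
w=r.camera('wrist');c=cam('wrist')
for n,z in (('phone_lead_a',.018),('phone_rear_a',.018)):
  for d in r.place_of('wrist',n)[:3]: print(n,d['conf'],np.round(d['at']),ray(c,d['at'],z).round(4))
im=cv2.resize(r.camera('scene')[140:240,190:350],(512,320))
cv2.imwrite('pics/c6.png',np.vstack([w[100:380],im])[:,:,::-1])
"
```

```text
[0.54593389 0.08424474 0.11302187]
phone_lead_a 0.94 [149.  83.] [0.4556 0.1657 0.018 ]
phone_lead_a 0.89 [21. 54.] [0.3615 0.1756 0.018 ]
phone_lead_a 0.57 [ 96. 261.] [0.4091 0.0082 0.018 ]
phone_rear_a 0.94 [ 24. 115.] [0.3583 0.1312 0.018 ]
phone_rear_a 0.57 [141. 144.] [0.4494 0.1186 0.018 ]
```

View pics/c6.png

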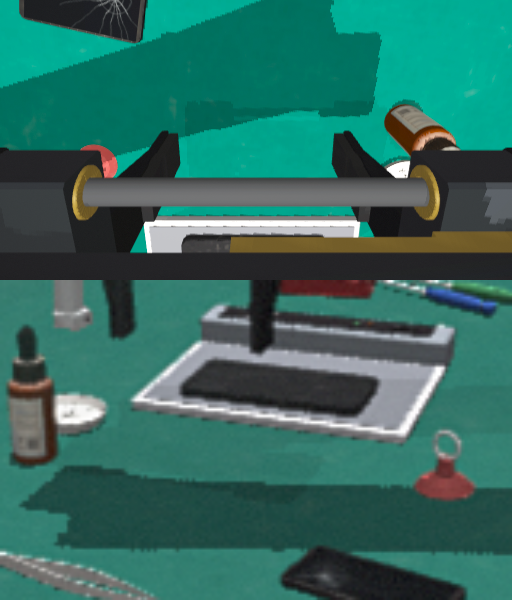

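The phone now lies back up, wholly inside the mat, at (180,360)–(378,412) in the lower half. The gripper is clear and everything else is in place, so I hand in.

```bash
python3 -c "
from bench import r
print(r.close_job())"
```

```text
the job is handed in; nothing more can be done
None
```

The phone lies glass down on the mat with no overhang, tipped over the plate's front edge by fingertip pushes alone; the dish, suction cup, bottle and tweezers were not touched, and the job was handed in at about 14 s.

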